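# Shim the rocking plaster vibrator

### The job

The plaster vibrator rocks because one foot has lost its rubber cap. With the fingertips push the yellow wedge shim along the bench, thick end last, until that bare brass stud stands on the shim's flat step and the vibrator is level; then press lightly down on the orange pad at the opposite corner for a moment to make sure that it no longer rocks, and let go. Lift neither the shim nor the vibrator, do not shove the vibrator along the bench, and leave the other things alone.

Things in the scene. Friction and masses are not known exactly. Their poses are not given: they have to be found in the camera images.
- vibrator: plaster vibrator, white casing 160x120x46 mm (x, y, z), loose, about 2.6 kg, on three black rubber feet (18 mm wide, 24 high) at (62, 44), (62, -44), (-62, 44) mm and a shorter brass stud at (-62, -44). Origin: under its middle, at bench level when it stands level; -x is the side with the dial and red switch, z up. Level, its underside is at 24 mm, top at 70, ribbed table on top at 79
- stud (a point): lowest point of the brass stud, a ball-shaped foot of 16 mm radius, 8 mm shorter than the rubber feet; in the vibrator's frame at (-62, -44, 8) mm. At the start the vibrator is tipped by 0.12 rad so that the stud stands on the bench with only some 2 N, and a press of 2 to 3 N on the orange pad would rock it over; when level this point is 8 mm up
- press_pad: orange round pad, 32 mm across and 6 mm thick, on top of the casing at the corner diagonally opposite to the stud, above a rubber foot. Origin at the centre of its underside, in the vibrator's frame at (58, 41, 70) mm; level, the pad's top is 76 mm above the bench
- shim: yellow stepped wedge shim, slick plastic, 130x50 mm, 90 g, flat on the bench. Origin at the centre of its underside, +x towards the thin tip, z up. Along x: block 18 mm high from -65 to -15 mm, flat step 8 mm high to +25 mm, ramp down to 1 mm at the tip (+65). It starts outside the stud, tip roughly towards it and 10 to 70 mm short. A push of a few N drives it under
- shim_back (a point): middle of the foot of the block's upright back face (50 mm wide, 18 mm high), where to push; 65 mm behind the shim's origin. The stud stands on the step when it is 65 to 90 mm ahead of this point along the shim; at 65 mm the block meets the stud, and pushing on shoves the vibrator
- cast_yellow: yellow plaster jaw model, 64x70x55 mm, bystander; origin at the centre of its underside
- wax_block_1: flat pink-red wax block, 32x68x11 mm, bystander; origin at the centre of its underside
- jar_blue: small white jar with a blue lid, 48 mm across, 62 mm high, bystander; origin at the centre of its underside
- eraser_polisher: small black rubber polisher, 25x25x30 mm, bystander; origin at the centre of its underside
Things that resemble listed ones, but are neither listed nor needed, are in the scene too. Of the things shaped like the shim, the yellow one is meant.

How it is judged:
By the outcome, as a careful person would: the job done as asked, in the order asked, and still so for the second after the job is handed in, with the robot touching nothing.
It also fails if it takes over 48 s, if anything falls off the work surface, if the arm or the gripper's body presses on something with over 40 N, if the wrist force passes 120 N, or if a joint passes its speed limit or range.

### The arm

A 7-joint arm with a two-finger parallel gripper is mounted at the origin on a cart in front of the work surface, level with it; the furniture and walls round the work are solid. World frame = base frame: x ahead of the robot, y to its left, z up, the work surface at z = 0. Lengths are in m, angles in degrees, forces in N, time in s.
With the tool pointing down it reaches from about 0.425 to 0.975 m from the base axis. Payload 16.7 kg.
Tool frame: the origin (TCP) lies between the finger pads; the fingertips stand 14 mm ahead of it and the grasp point (between the pads) lies 5 mm behind it; z points along the fingers, y is the line along which they close (so a half turn about z gives the same grasp; the last joint's range is limited). The gripper opens to 85 mm and grips with 20 to 120 N. Pads are 22 mm wide; open, the fingers measure 114 mm over their backs; the gripper's body (76 mm by 85 mm) begins 54 mm behind the grasp point. The pads swing forward as they close: fully open they stand 13 mm farther back than shut.
Start: joints at [-73.425, 24.414, 4.234, 92.017, -1.954, 63.644, -3.845], TCP at [0.287, 0.611, 0.245] pointing down, gripper open.
Joint ranges: [-163.25, 163.25], [-28.42, 122.38], [-70.27, 78.77], [12.13, 141.07], [-58.53, 238.53], [9.26, 117.41], [-156.51, 156.51]. Speed limits (degrees/s): [108.29, 108.29, 136.94, 136.94, 172.46, 172.46, 172.46].

### API

Orientations are given as a 3x3 rotation matrix whose columns are the frame's x, y, z axes.
In Python, from plant import monitor, capture, camera_model, close_job, nets gives the robot as it stands.
- The arm moves only by the shell command python3 -m creep 'ROWS' [FORCE]. ROWS is JSON, a list of rows, each a list of 7 numbers: the turn, a rotation vector about the tool's x, y, z in degrees, then the shift along the tool's x, y, z in m, then the closure in counts, from 0 (fully open) to 255 (shut). In form: [[wx, wy, wz, tx, ty, tz, gripper], ...]. A call has 1 to 12 rows; each row shifts and turns the commanded pose from where the row before left it, along the tool's axes as they then stand; what a row does not reach is not made up. A row lasts 1/12 s, in which the tool goes at most 41.7 mm and 7.16 degrees, less where a joint would pass 70% of its speed; a pose out of reach is approached as far as the arm can. A call with a gripper value outside its range is refused whole. The fingers move at their own pace and stop on an object; FORCE is the grip in N (left out, the last holds). Time passes only in rows, so rows that do not move let the fingers close. It gives the time, the measured TCP pose, the force, the opening and the grip force at its end, in the units of the state.
- monitor.get_obs(): the state, without advancing time (a new reading comes with each control period).
- capture(name): name is "scene" or "top"; returns the picture (480x640x3 uint8, red, green, blue); there is no depth.
- camera_model(name): a dict with "fx", "fy", "cx", "cy" (pixels), "view" (4x4, takes a point from world to camera coordinates). Camera axes: x right, y up, looking along -z (the intrinsics and any distortion apply to the point x, -y, -z); pixel columns grow to the right and rows downward; lengths in m; the calibration is good to about 2 mm. A picture is of the moment at which its call begins. camera_model takes no time and is no camera call.
- close_job(): hands the job in; it is judged then, once.
Trained networks look in the newest picture that a camera, given by its name, has taken for a name from the list of things; names that differ only in an ending like _2 or _b are one class to them, and where a whole thing is asked for, a point or a joint stands for the part that bears it (a point fixed in the world has none). Each returns a list of dicts, best first, with "p" (0 to 1); they miss things now and then, are a little off and sometimes report something else, mostly with a low value. They report only what shows in the picture. A call takes as long as a camera call. They do not tell look-alikes from the thing itself.
- nets.trace(camera, label): "mask" (480x640 bool, what is visible of it) and "box" ([left, top, right, bottom] in pixels, round what is visible of it).
The state is a dict: "t": time; "joints": joint angles; "joint_vel": joint speeds; "effort": joint torques, N m; "tcp_pos": TCP position; "eef_rot": TCP orientation; "force": force on the tool from outside, world axes, zero at the start; "wrist_torque": the same for the moment, N m; "gripper_width": opening from 0.0 (shut) to 1.0 (fully open); "finger_force": force on a finger pad.
Only numpy, scipy, OpenCV 4.12 (cv2) and the standard library are available. Lean on these libraries where they do the work, as an engineer would, in place of code of your own. Each camera call takes 0.05 s, during which the arm holds its last target. There are 200 camera calls.

## Working session

There is one attempt and no reset: what is moved stays moved. The work goes in short steps, Python scripts to look and compute and a shell command to move; the robot and the scene stay as the last step left them, time stands still between calls to the robot, and variables do not carry over. Pictures are saved under pics/ and viewed, at most 12 in all, crops included, and the job is handed in when it is done.

```bash
ls; mkdir -p pics; cat > h.py <<'E'
import numpy as np,cv2
from plant import monitor,capture,camera_model,nets
def shot(c,fn):
    im=capture(c); cv2.imwrite('pics/'+fn,im[:,:,::-1]); return im
def ray(c,px,z):
    m=camera_model(c); V=np.array(m['view']); 
    p=np.array([(px[0]-m['cx'])/m['fx'],(px[1]-m['cy'])/m['fy'],1.0])
    if m.get('dist') is not None: print('dist',m['dist'])
    d=V[:3,:3].T@(p*[1,-1,-1]); o=-V[:3,:3].T@V[:3,3]
    return o+d*(z-o[2])/d[2]
def proj(c,P):
    m=camera_model(c); V=np.array(m['view']); q=V[:3,:3]@np.array(P)+V[:3,3]
    return np.array([m['cx']+m['fx']*q[0]/-q[2], m['cy']+m['fy']*-q[1]/-q[2]])
E
python3 - <<'E'
from h import *
print(camera_model('top').keys())
for c in('top','scene'):
    shot(c,c+'0.png')
    m=camera_model(c); V=np.array(m['view']); print(c,-V[:3,:3].T@V[:3,3], m['fx'],[m[k] for k in m if k not in('view',)])
    for l in('shim','vibrator','press_pad','stud'):
        for r in nets.trace(c,l): print(c,l,round(r['p'],2),r['box'],r['mask'].sum())
o=monitor.get_obs();print(o['t'],o['eef_rot'],o['force'])
E
```

```text
pics
dict_keys(['fx', 'fy', 'cx', 'cy', 'view'])
top [0.37807303 0.01820168 1.13946149] 454.5318189784564 [454.5318189784564, 454.5318189784564, 315.39205953687656, 238.8900354695606]
top shim 0.88 [251.2, 296.4, 306.0, 338.6] 1087
top shim 0.55 [319.0, 220.9, 378.5, 246.8] 999
top vibrator 0.68 [258.7, 191.5, 318.6, 270.2] 3294
top stud 0.92 [256.7, 193.3, 319.2, 270.3] 3520
top stud 0.48 [166.2, 284.1, 191.8, 307.1] 337
scene [ 0.1358396  -0.80981903  0.73828799] 532.3368824765524 [532.3368824765524, 532.3368824765524, 317.83334354495287, 245.72090514676606]
scene shim 0.84 [182.3, 271.3, 237.1, 298.0] 876
scene shim 0.58 [302.5, 283.5, 357.5, 316.6] 992
scene vibrator 0.72 [258.7, 216.9, 343.1, 287.3] 3344
scene press_pad 0.22 [302.9, 281.9, 357.7, 316.9] 992
scene stud 0.72 [257.5, 217.3, 343.5, 283.5] 3405
0.5 [[-9.05234724e-01  4.24911858e-01 -8.76038677e-05]
 [ 4.24911867e-01  9.05234712e-01 -1.49343467e-04]
 [ 1.58442517e-05 -1.72414815e-04 -9.99999985e-01]] [ 1.25680942  0.35199789 -0.28557349]
```

View pics/top0.png

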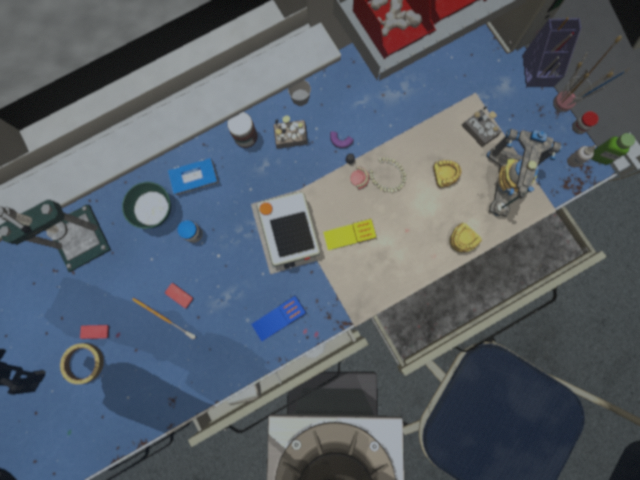

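View pics/scene0.png

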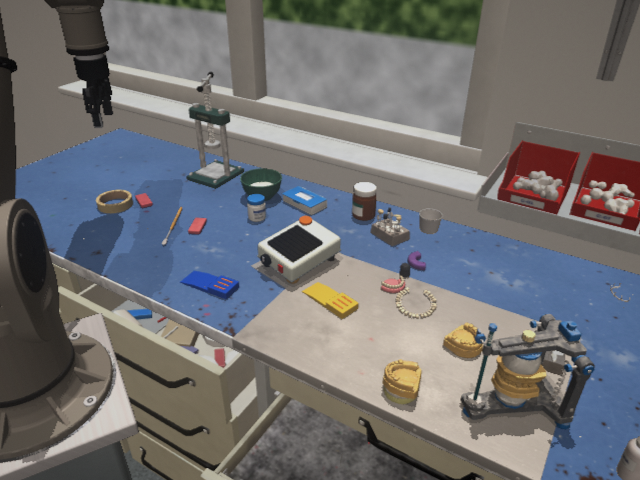

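Top view: the vibrator is at about (290,232), with the orange pad upper left at (266,209) and the switch side at the bottom. The stud is therefore near the lower right corner, about (313,260). The yellow shim spans (325,242)–(375,230), and the blue one is a decoy. I'll zoom in and fit poses.

```bash
python3 - <<'E'
from h import *
t=capture('top'); s=capture('scene')
a=cv2.resize(t[185:285,245:395],None,fx=5.3,fy=5.3,interpolation=cv2.INTER_CUBIC)
b=cv2.resize(s[205:325,240:370],None,fx=4.5,fy=4.5,interpolation=cv2.INTER_CUBIC)
cv2.imwrite('pics/c1.png',a[:,:,::-1]);cv2.imwrite('pics/c2.png',b[:,:,::-1])
hsv=cv2.cvtColor(t,cv2.COLOR_RGB2HSV)
m=cv2.inRange(hsv,(22,130,120),(35,255,255)); 
roi=np.zeros_like(m); roi[210:260,315:385]=1; m=m*roi
r=cv2.minAreaRect(cv2.findNonZero(m)); bx=cv2.boxPoints(r); print(r)
for p in bx: print(p,ray('top',p,.0)[:2],ray('top',p,.018)[:2])
w=cv2.inRange(hsv,(0,0,150),(180,60,255)); roi[:]=0; roi[185:275,250:325]=1; w*=roi
r=cv2.minAreaRect(cv2.findNonZero(w)); print(r)
for p in cv2.boxPoints(r): print(p,ray('top',p,.07)[:2])
o=cv2.inRange(hsv,(5,170,120),(15,255,255))*roi
o[:200]*=1; ys,xs=np.nonzero(o[:, :280]); print(len(xs),xs.mean(),ys.mean(),ray('top',(xs.mean(),ys.mean()),.07))
E
```

```text
((349.38238525390625, 234.0294647216797), (19.16031265258789, 49.2347297668457), 75.96376037597656)
[323.1765  230.70593] [0.59904494 0.03048189] [0.59555426 0.0302879 ]
[370.94122 218.76477] [ 0.63082675 -0.09142901] [ 0.62683402 -0.08969718]
[375.58826 237.353  ] [ 0.5825972  -0.10268788] [ 0.57936635 -0.1007782 ]
[327.82355 249.29416] [0.55113816 0.01833992] [0.54840426 0.01833773]
((290.5, 227.5), (85.0, 67.0), 90.0)
[257. 185.] [0.69856681 0.19264384]
[324. 185.] [0.69902119 0.02858921]
[324. 270.] [0.49103166 0.0270604 ]
[257. 270.] [0.48978461 0.1857728 ]
42 266.95238095238096 207.52380952380952 [0.64198796 0.16654304 0.07      ]
```

View pics/c1.png

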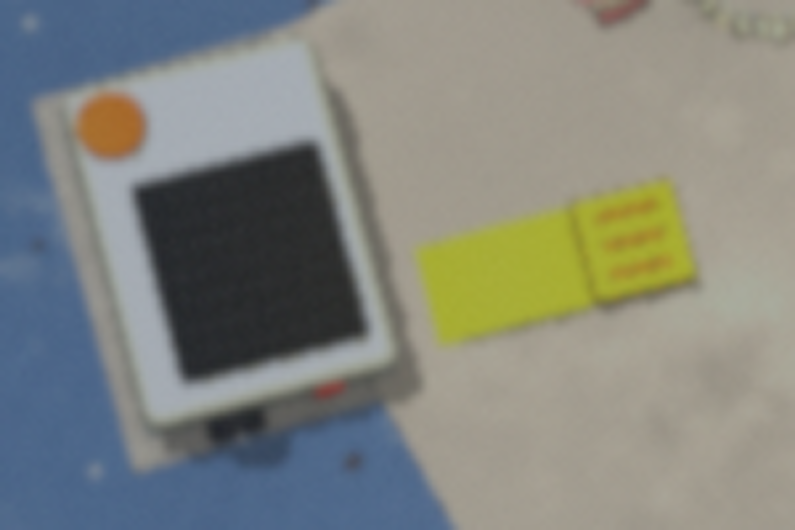

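View pics/c2.png

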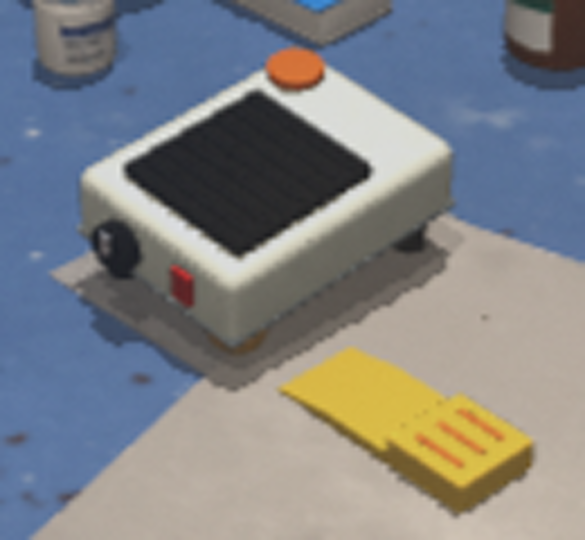

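The zooms confirm the block (thick end, orange ribs) is on the right and the tip faces the stud corner. The brass shows under the front right corner at scene crop (240,345). Next I'll fit both poses from the corners.

```bash
cat >> h.py <<'E'
from scipy.optimize import least_squares
from scipy.spatial.transform import Rotation as R
def fitshim(top,scene):
    # lists of (local xyz, pixel)
    def W(p,l): 
        c,s=np.cos(p[2]),np.sin(p[2]); return np.array([p[0]+c*l[0]-s*l[1],p[1]+s*l[0]+c*l[1],l[2]])
    f=lambda p: np.concatenate([proj(c,W(p,l))-px for c,L in(('top',top),('scene',scene)) for l,px in L])
    r=least_squares(f,[.6,-.04,1.8],loss='soft_l1'); return r.x,f(r.x)
T1=lambda x,y:np.array([245+(x+.5)/5.3-.5,185+(y+.5)/5.3-.5])
S1=lambda x,y:np.array([240+(x+.5)/4.5-.5,205+(y+.5)/4.5-.5])
def vibW(p,l,tilt=.12):
    u=np.array([62,-44,0])/76.03; q=np.array(l)
    rv=R.from_rotvec(-u*tilt)   # sign checked by caller
    piv=np.array([-62,44,0])/1e3+np.array([-.009*.58,-.009*.82,0])
    w=rv.apply(q-piv)+piv
    c,s=np.cos(p[2]),np.sin(p[2]); return np.array([p[0]+c*w[0]-s*w[1],p[1]+s*w[0]+c*w[1],w[2]])
E
python3 - <<'E'
from h import *
b=.025
p,res=fitshim([((.065,b,.001),T1(440,345)),((.065,-b,.001),T1(418,247)),((-.065,b,.018),T1(695,278)),((-.065,-b,.018),T1(668,180))],
 [((.065,b,.001),S1(282,388)),((.065,-b,.001),S1(350,348)),((-.065,-b,.018),S1(532,440)),((-.065,b,.018),S1(463,488))])
print('shim',p[:2],np.degrees(p[2]));print(res.reshape(-1,2).round(1).tolist())
for tl in (.12,-.12):
  print('stud z',vibW([0,0,0],(-.062,-.044,.008),tl))
  top=[((.058,.041,.076),T1(111,126)),((.08,.06,.07),T1(66,88)),((.08,-.06,.07),T1(310,36)),((-.08,-.06,.07),T1(398,362)),((-.08,.06,.07),T1(148,428))]
  sc=[((.058,.041,.076),S1(295,67))]
  f=lambda p: np.concatenate([proj(c,vibW(p,l,tl))-px for c,L in(('top',top),('scene',sc)) for l,px in L])
  r=least_squares(f,[.57,.1,.2],loss='soft_l1');v=r.x
  print('vib',v[:2],np.degrees(v[2]));print(f(v).reshape(-1,2).round(1).tolist())
  st=vibW(v,(-.062,-.044,.008),tl); print('stud',st,'pad',vibW(v,(.058,.041,.076),tl),(vibW(v,(-.062,-.044,.01),tl),proj('scene',st)*1-[240,205]))
  d=np.array([np.cos(p[2]),np.sin(p[2])]);e=st[:2]-p[:2]
  print('stud in shim frame',e@d,e@[-d[1],d[0]])
  print('pads local table', )
E
```

```text
shim [ 0.58990814 -0.03483214] 104.00954285904534
[[-1.3, 0.0], [-1.8, -0.3], [1.1, -0.5], [1.2, -1.0], [-1.9, 0.1], [-0.4, -0.3], [1.0, 0.7], [-0.6, 0.6]]
stud z [-0.06118473 -0.04285121  0.01545108]
vib [0.59098491 0.10784639] 14.684829018661667
[[0.1, 0.4], [-0.1, 2.1], [0.7, -1.4], [-0.2, -0.7], [-1.7, 0.0], [0.2, 5.6]]
stud [0.54266164 0.05088448 0.01545108] pad [0.63971616 0.17021029 0.06635072] (array([0.54274618, 0.05110847, 0.01743669]), array([51.62358862, 74.72384628]))
stud in shim frame 0.09460462055105723 0.025090591510548363
pads local table
stud z [-0.0622932  -0.04441315  0.00043387]
vib [0.59591164 0.12181459] 15.424843208309902
[[0.1, -0.5], [-1.3, 0.2], [0.9, -1.4], [1.0, 0.5], [-0.6, 0.5], [-0.2, -0.1]]
stud [5.47674975e-01 6.24328171e-02 4.33873864e-04] pad [0.63762881 0.16769784 0.0845563 ] (array([0.54759334, 0.06220775, 0.00241949]), array([51.49898039, 76.64616498]))
stud in shim frame 0.1045958097998382 0.017430719084834016
pads local table
```

```bash
python3 -m creep '[[0,0,6.35,0,0,0,255],[0,0,6.35,0,0,0,255],[0,0,6.35,0,0,0,255],[0,0,6.35,0,0,0,255],[0,0,6.35,0,0,0,255],[0,0,6.35,0,0,0,255],[0,0,6.35,0,0,0,255],[0,0,6.35,0,0,0,255]]' 20
python3 -m creep '[[0,0,0,-0.036,0.0097,0,255],[0,0,0,-0.036,0.0097,0,255],[0,0,0,-0.036,0.0097,0,255],[0,0,0,-0.036,0.0097,0,255],[0,0,0,-0.036,0.0097,0,255],[0,0,0,-0.036,0.0097,0,255],[0,0,0,-0.036,0.0097,0,255],[0,0,0,-0.036,0.0097,0,255],[0,0,0,-0.036,0.0097,0,255],[0,0,0,-0.036,0.0097,0,255]]'
python3 -m creep '[[0,0,0,-0.036,0.0097,0,255],[0,0,0,-0.036,0.0097,0,255],[0,0,0,-0.036,0.0097,0,255],[0,0,0,-0.036,0.0097,0,255],[0,0,0,-0.036,0.0097,0,255],[0,0,0,-0.036,0.0097,0,255],[0,0,0,-0.036,0.0097,0,255],[0,0,0,-0.036,0.0097,0,255],[0,0,0,-0.036,0.0097,0,255],[0,0,0,-0.036,0.0097,0,255],[0,0,0,0,0,0,255]]'
cat >> h.py <<'E'
SH=np.array([.5899,-.0348]);TH=np.radians(104.0)
def st():
    o=monitor.get_obs(); Rm=np.array(o['eef_rot']); p=np.array(o['tcp_pos'])
    d=np.array([np.cos(TH),np.sin(TH)]); e=p[:2]-SH
    print('t',o['t'],'tcp',p.round(4),'x',Rm[:,0].round(3),'z',Rm[:,2].round(3),'F',np.round(o['force'],1),'shimloc',(e@d).round(4),(e@[-d[1],d[0]]).round(4),'yawx',np.degrees(np.arctan2(Rm[1,0],Rm[0,0])).round(1),'w',o['gripper_width'])
def totool(w):
    o=monitor.get_obs(); print('tool shift',(np.array(o['eef_rot']).T@(np.array(w)-np.array(o['tcp_pos']))).round(4))
E
python3 -c "
from h import *
st();totool([.649,-.043,.018])"
```

```text
t: 1.27
tcp_pos: [0.2867, 0.611, 0.2454]
eef_rot: [[-0.238, 0.971, -0.0], [0.971, 0.238, 0.0], [0.0, -0.0, -1.0]]
force: [0.2, -0.2, -0.1]
gripper_width: 0.002
finger_force: 0.0
t: 2.1
tcp_pos: [0.4689, 0.2837, 0.2456]
eef_rot: [[-0.243, 0.97, 0.0], [0.97, 0.243, 0.001], [0.0, 0.0, -1.0]]
force: [0.6, 1.2, 0.1]
gripper_width: 0.004
finger_force: 0.0
t: 3.02
tcp_pos: [0.6516, -0.0481, 0.2456]
eef_rot: [[-0.236, 0.972, 0.001], [0.972, 0.236, -0.003], [-0.004, 0.001, -1.0]]
force: [-0.6, -0.9, -0.3]
gripper_width: -0.004
finger_force: 0.0
t 3.0167 tcp [ 0.6516 -0.0481  0.2456] x [-0.236  0.972 -0.004] z [ 0.001 -0.003 -1.   ] F [-0.6 -0.9 -0.3] shimloc -0.0278 -0.0566 yawx 103.7 w -0.004049723237406197
tool shift [ 0.0064 -0.0014  0.2275]
```

```bash
python3 -m creep '[[0,0,0,0.005,0,0.036,255],[0,0,0,0,0,0.036,255],[0,0,0,0,0,0.036,255],[0,0,0,0,0,0.036,255],[0,0,0,0,0,0.036,255],[0,0,0,0,0,0.024,255],[0,0,0,0,0,0.015,255],[0,0,0,0,0,0.008,255],[0,0,0,0,0,0,255]]'
python3 -c "
from h import *
st();shot('scene','s1.png')
s=capture('scene');b=cv2.resize(s[165:325,240:400],None,fx=3.7,fy=3.7,interpolation=cv2.INTER_CUBIC);cv2.imwrite('pics/c3.png',b[:,:,::-1])"
```

```text
t: 3.77
tcp_pos: [0.6482, -0.0355, 0.0173]
eef_rot: [[-0.243, 0.97, -0.002], [0.97, 0.243, -0.0], [0.0, -0.002, -1.0]]
force: [-0.2, 1.3, 1.3]
gripper_width: 0.001
finger_force: 0.0
t 3.7667 tcp [ 0.6482 -0.0355  0.0173] x [-0.243  0.97   0.   ] z [-0.002 -0.    -1.   ] F [-0.2  1.3  1.3] shimloc -0.0148 -0.0564 yawx 104.1 w 0.0006991363753445772
```

View pics/c3.png

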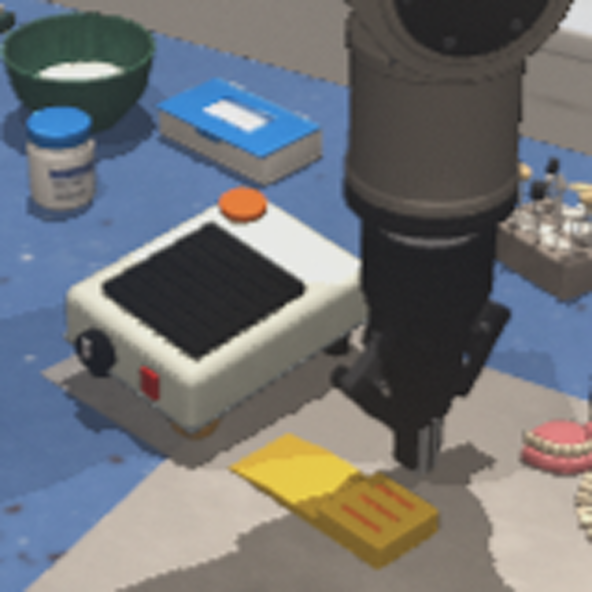

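The closed fingers stand behind the block's far side at about (420,465), clear of everything else. Now the sideways push.

```bash
python3 -m creep '[[0,0,0,-0.008,0,0,255],[0,0,0,0,-0.006,0,255],[0,0,0,0,-0.006,0,255],[0,0,0,0,-0.004,0,255],[0,0,0,0,-0.004,0,255],[0,0,0,0,-0.004,0,255],[0,0,0,0,-0.004,0,255],[0,0,0,0,-0.003,0,255],[0,0,0,0,-0.002,0,255],[0,0,0,0,0,0,255]]'
python3 -c "
from h import *
st()
s=capture('scene');b=cv2.resize(s[245:325,280:380],None,fx=6,fy=6,interpolation=cv2.INTER_CUBIC);cv2.imwrite('pics/c4.png',b[:,:,::-1])"
```

```text
t: 4.7
tcp_pos: [0.6181, -0.0513, 0.0183]
eef_rot: [[-0.243, 0.97, -0.0], [0.97, 0.243, 0.0], [0.0, -0.0, -1.0]]
force: [-0.1, -0.3, 0.6]
gripper_width: 0.001
finger_force: 0.0
t 4.7 tcp [ 0.6181 -0.0513  0.0183] x [-0.243  0.97   0.   ] z [-0.  0. -1.] F [-0.1 -0.3  0.6] shimloc -0.0229 -0.0234 yawx 104.1 w 0.0008713617515593165
```

View pics/c4.png

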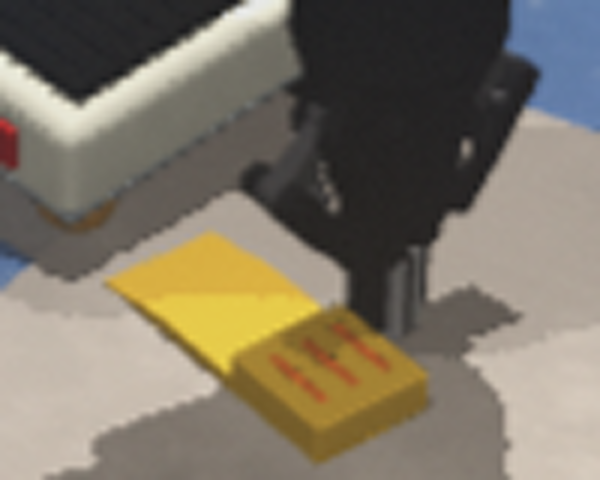

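The shim slid sideways and kept its heading. Its tip corners are at (107,283) and (210,232), and its back top corners at (318,432) and (425,378). Refitting.

```bash
python3 - <<'E'
from h import *
b=.025
S=lambda x,y:np.array([280+(x+.5)/6-.5,245+(y+.5)/6-.5])
p,res=fitshim([],[((.065,b,.001),S(107,283)),((.065,-b,.001),S(210,232)),((-.065,-b,.018),S(427,378)),((-.065,b,.018),S(318,432)),((-.015,b,.018),S(235,358)),((-.015,-b,.018),S(335,303)),((-.065,b,0),S(318,463)),((-.065,-b,0),S(428,405))])
print(p,np.degrees(p[2]),res.round(1))
d=np.array([np.cos(p[2]),np.sin(p[2])]);n=np.array([-d[1],d[0]]);e=np.array([.5477,.0624])-p[:2]
print('stud',e@d,e@n)
q=p[:2]+d*(-.065-.011-.03); print('behind',q); 
E
```

```text
[ 0.57555724 -0.03475464  1.7149898 ] 98.26167732130911 [-1.2 -0.7 -0.2 -0.4  0.8 -0.5  0.1 -0.  -0.8 -0.4  1.1 -0.2 -0.1  1.4
  0.2  1.6]
stud 0.1001493081646829 0.013607571995192322
behind [ 0.59078884 -0.13965458]
```

```bash
python3 -m creep '[[0,0,0,0,0.015,0,255],[0,0,0,0,0,-0.03,220],[0,0,0,0,0,-0.03,180],[0,0,0,-0.025,-0.019,0,180],[0,0,0,-0.025,-0.019,0,180],[0,0,0,-0.025,-0.019,0,180],[0,0,0,0,0,0.025,180],[0,0,0,0,0,0.025,180],[0,0,0,0,0,0.01,180],[0,0,0,0,0,0.001,180],[0,0,0,0,0,0,180]]'
python3 -c "
from h import *
st();
s=capture('scene');b=cv2.resize(s[225:345,260:400],None,fx=5,fy=5,interpolation=cv2.INTER_CUBIC);cv2.imwrite('pics/c5.png',b[:,:,::-1])"
```

```text
t: 5.67
tcp_pos: [0.596, -0.134, 0.0172]
eef_rot: [[-0.243, 0.97, -0.001], [0.97, 0.243, -0.0], [0.0, -0.001, -1.0]]
force: [-0.1, -0.0, 0.3]
gripper_width: 0.296
finger_force: 0.0
t 5.6667 tcp [ 0.596  -0.134   0.0172] x [-0.243  0.97   0.   ] z [-0.001 -0.    -1.   ] F [-0.1 -0.   0.3] shimloc -0.0977 0.0181 yawx 104.1 w 0.29637521927516
```

View pics/c5.png

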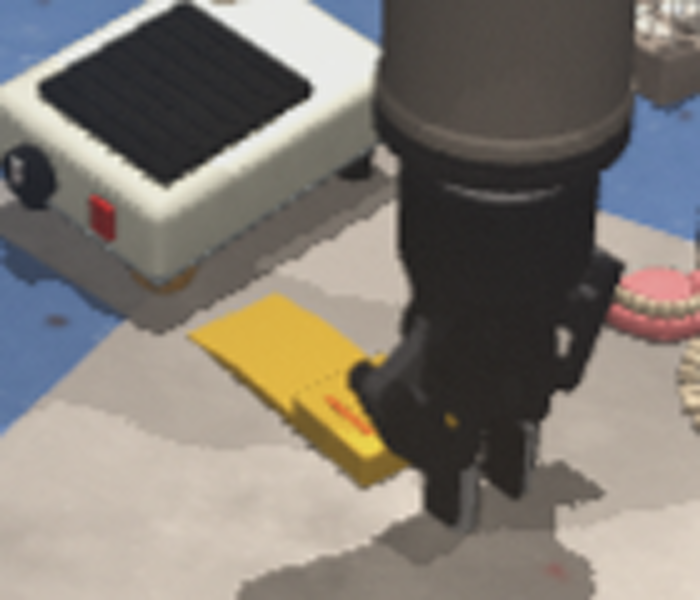

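Two fingers are behind the block at about (450,510) and (515,480), clear of the pink denture. Pushing most of the free distance, then checking with both cameras.

```bash
python3 -m creep '[[0,0,0,0.006,0,0,180],[0,0,0,0.006,0,0,180],[0,0,0,0.006,0,0,180],[0,0,0,0.005,0,0,180],[0,0,0,0.004,0,0,180],[0,0,0,0.004,0,0,180],[0,0,0,0.004,0,0,180],[0,0,0,0.005,0,0,180],[0,0,0,0.005,0,0,180],[0,0,0,0.005,0,0,180],[0,0,0,0.005,0,0,180],[0,0,0,0,0,0,180]]'
python3 -c "
from h import *
st();
s=capture('scene');b=cv2.resize(s[225:325,260:380],None,fx=5,fy=5,interpolation=cv2.INTER_CUBIC)
s=capture('top');t=cv2.resize(s[195:295,295:335],None,fx=5,fy=5,interpolation=cv2.INTER_CUBIC)
cv2.imwrite('pics/c6.png',np.hstack([b,t])[:,:,::-1])"
```

```text
t: 6.72
tcp_pos: [0.5825, -0.0797, 0.0172]
eef_rot: [[-0.244, 0.97, -0.0], [0.97, 0.244, 0.0], [0.0, -0.0, -1.0]]
force: [0.7, 0.9, 0.0]
gripper_width: 0.291
finger_force: 0.0
t 6.7167 tcp [ 0.5825 -0.0797  0.0172] x [-0.244  0.97   0.   ] z [-0.  0. -1.] F [0.7 0.9 0. ] shimloc -0.0418 0.0181 yawx 104.1 w 0.29061191514392826
```

View pics/c6.png

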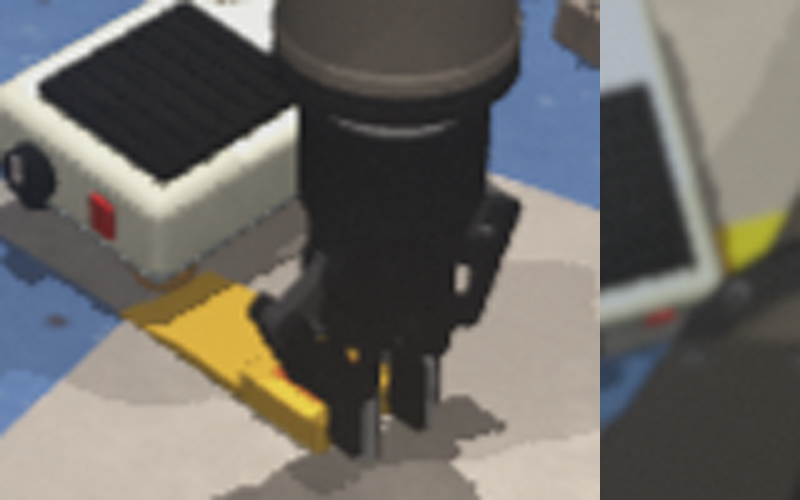

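The shim tip is at the stud (near tip corner (123,315), stud about (165,283)). Checking how far the stud is from the shim's near edge.

```bash
python3 - <<'E'
from h import *
S=lambda x,y:np.array([260+(x+.5)/5-.5,225+(y+.5)/5-.5])
a=ray('scene',S(123,316),.0)[:2];b=ray('scene',S(326,454),0)[:2]
d=(a-b);print(a,b,np.linalg.norm(d),np.degrees(np.arctan2(d[1],d[0])));d/=np.linalg.norm(d);n=np.array([-d[1],d[0]])
s=np.array([.5477,.0624]);print('stud from near edge (neg=inside)',(s-b)@n,'ahead of back',(s-b)@d, 'seen stud', ray('scene',S(163,285),.006))
E
```

```text
[0.52351791 0.05037332] [ 0.55805047 -0.07410315] 0.12917774417085698 105.50520788110411
stud from near edge (neg=inside) -0.02651706003502222 ahead of back 0.1343022292993425 seen stud [0.54603745 0.05525912 0.006     ]
```

```bash
python3 -m creep '[[0,0,0,0.004,0,0,180],[0,0,0,0.004,0,0,180],[0,0,0,0.004,0,0,180],[0,0,0,0.004,0,0,180],[0,0,0,0.004,0,0,180],[0,0,0,0.004,0,0,180],[0,0,0,0.004,0,0,180],[0,0,0,0.004,0,0,180],[0,0,0,0.004,0,0,180],[0,0,0,0.004,0,0,180],[0,0,0,0,0,0,180]]'
python3 -c "
from h import *
st()"
python3 -m creep '[[0,0,0,0.004,0,0,180],[0,0,0,0.004,0,0,180],[0,0,0,0.004,0,0,180],[0,0,0,0.003,0,0,180],[0,0,0,0.002,0,0,180],[0,0,0,0,0,0,180]]'
python3 -c "
from h import *
st();
s=capture('scene');b=cv2.resize(s[205:325,240:370],None,fx=4.5,fy=4.5,interpolation=cv2.INTER_CUBIC)
cv2.imwrite('pics/c7.png',b[:,:,::-1])"
```

```text
t: 7.73
tcp_pos: [0.5727, -0.0408, 0.0172]
eef_rot: [[-0.244, 0.97, -0.001], [0.97, 0.244, 0.001], [0.001, -0.0, -1.0]]
force: [-0.6, -0.3, -0.2]
gripper_width: 0.289
finger_force: 0.0
t 7.7333 tcp [ 0.5727 -0.0408  0.0172] x [-0.244  0.97   0.001] z [-0.001  0.001 -1.   ] F [-0.6 -0.3 -0.2] shimloc -0.0017 0.0182 yawx 104.1 w 0.28902307924197457
t: 8.23
tcp_pos: [0.5686, -0.0248, 0.0172]
eef_rot: [[-0.244, 0.97, -0.0], [0.97, 0.244, 0.0], [0.0, -0.0, -1.0]]
force: [0.3, 0.1, 0.9]
gripper_width: 0.291
finger_force: 0.0
t 8.2333 tcp [ 0.5686 -0.0248  0.0172] x [-0.244  0.97   0.   ] z [-0.  0. -1.] F [0.3 0.1 0.9] shimloc 0.0149 0.0183 yawx 104.1 w 0.2912869140772282
```

View pics/c7.png

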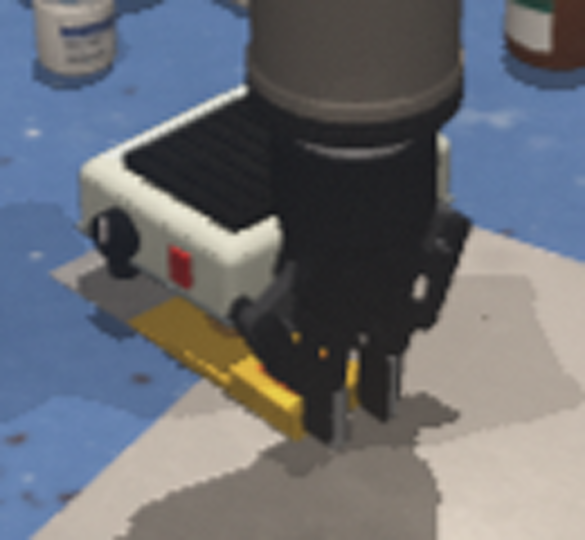

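The stud corner has risen and the casing edges look parallel to the bench. I'll back off, lift, and verify with the top view clear.

```bash
python3 -m creep '[[0,0,0,-0.008,0,0,180],[0,0,0,-0.02,0,0,180],[0,0,0,-0.02,0,0,180],[0,0,0,-0.03,0,-0.02,200],[0,0,0,-0.03,0,-0.025,255],[0,0,0,0,0.03,-0.025,255],[0,0,0,0,0.035,-0.02,255],[0,0,0,0,0.035,-0.02,255],[0,0,0,0,0,-0.02,255],[0,0,0,0,0,0,255]]'
python3 -c "
from h import *
st();
s=capture('scene');b=cv2.resize(s[205:325,240:340],None,fx=4.5,fy=4.5,interpolation=cv2.INTER_CUBIC)
s=capture('top');t=cv2.resize(s[185:285,245:325],None,fx=4.3,fy=5.4,interpolation=cv2.INTER_CUBIC)
print(b.shape,t.shape)
cv2.imwrite('pics/c8.png',np.hstack([b,t])[:,:,::-1])"
```

```text
t: 9.12
tcp_pos: [0.6951, -0.1064, 0.1509]
eef_rot: [[-0.244, 0.97, 0.005], [0.97, 0.244, -0.001], [-0.002, 0.005, -1.0]]
force: [0.7, -1.2, 0.4]
gripper_width: -0.001
finger_force: 0.0
t 9.1167 tcp [ 0.6951 -0.1064  0.1509] x [-0.244  0.97  -0.002] z [ 0.005 -0.001 -1.   ] F [ 0.7 -1.2  0.4] shimloc -0.0949 -0.0848 yawx 104.1 w -0.0006085211015205394
(540, 450, 3) (540, 344, 3)
```

View pics/c8.png

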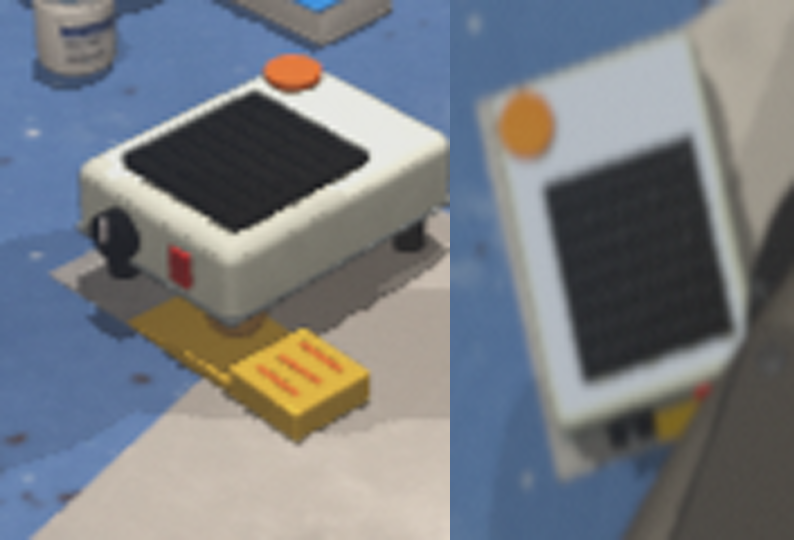

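The vibrator stands level, with the stud (237,325) on the step just ahead of the block. Now measuring stud position along the shim and the pad location.

```bash
python3 - <<'E'
from h import *
b=.025
p,res=fitshim([],[((-.065,-b,.018),S1(369,377)),((-.065,b,.018),S1(297,413)),((-.015,b,.018),S1(230,372)),((-.015,-b,.018),S1(305,330)),((-.065,b,0),S1(298,441)),((-.065,-b,0),S1(368,405)),((.065,b,.001),S1(133,320))])
print('shim',p[:2],np.degrees(p[2]),res.round(1))
T=lambda x,y:np.array([245+(x-450+.5)/4.3-.5,185+(y+.5)/5.4-.5])
top=[((.058,.041,.076),T(527,125)),((.08,.06,.07),T(480,97)),((.08,-.06,.07),T(690,30)),((-.08,.06,.07),T(562,430))]
sc=[((.058,.041,.076),S1(293,70))]
f=lambda q: np.concatenate([proj(c,vibW(q,l,0))-px for c,L in(('top',top),('scene',sc)) for l,px in L])
v=least_squares(f,[.59,.12,.27],loss='soft_l1').x;print('vib',v,np.degrees(v[2]),f(v).round(1))
s=vibW(v,(-.062,-.044,.008),0)
for sh,th in((p[:2],p[2]),):
  d=np.array([np.cos(th),np.sin(th)]);e=s[:2]-sh+d*.065;print('stud ahead of back',e@d,e@[-d[1],d[0]])
pad=vibW(v,(.058,.041,.076),0);print(pad);totool([pad[0],pad[1],.11])
E
```

```text
shim [0.54924452 0.04762345] 102.65652119464478 [ 1.  -0.6 -0.5  0.9 -0.4 -0.9  0.4 -0.5 -0.7  1.2  1.1 -0.3 -0.4  0.3]
vib [0.59623452 0.120542   0.29615598] 16.96848752122369 [-0.1  0.1  1.3 -0.4 -0.2 -1.7 -0.4  0.7 -0.6  0.3]
stud ahead of back 0.07731386909887361 -0.0033087934103073107
[0.63974384 0.17668413 0.076     ]
tool shift [0.2878 0.0179 0.0375]
```

```bash
python3 -m creep '[[0,0,0,0.036,0.002,0,255],[0,0,0,0.036,0.002,0,255],[0,0,0,0.036,0.002,0,255],[0,0,0,0.036,0.003,0,255],[0,0,0,0.036,0.003,0,255],[0,0,0,0.036,0.002,0,255],[0,0,0,0.036,0.002,0,255],[0,0,0,0.036,0.002,0,255],[0,0,0,0,0,0.02,255],[0,0,0,0,0,0.02,255],[0,0,0,0,0,0.01,255],[0,0,0,0,0,0,255]]'
python3 -c "
from h import *
st();totool([.6397,.1767,.09])"
```

```text
t: 10.22
tcp_pos: [0.6377, 0.1764, 0.0944]
eef_rot: [[-0.242, 0.97, -0.004], [0.97, 0.242, -0.002], [-0.001, -0.005, -1.0]]
force: [0.1, -0.1, -0.4]
gripper_width: 0.002
finger_force: 0.0
t 10.2167 tcp [0.6377 0.1764 0.0944] x [-0.242  0.97  -0.001] z [-0.004 -0.002 -1.   ] F [ 0.1 -0.1 -0.4] shimloc 0.1934 -0.0975 yawx 104.0 w 0.002279141344619976
tool shift [-0.0002  0.002   0.0044]
```

```bash
python3 -m creep '[[0,0,0,0,0.001,0.002,255],[0,0,0,0,0,0.001,255],[0,0,0,0,0,0.001,255],[0,0,0,0,0,0,255]]'
python3 -m creep '[[0,0,0,0,0,0.0005,255],[0,0,0,0,0,0,255],[0,0,0,0,0,0,255]]'
```

```text
t: 10.55
tcp_pos: [0.6409, 0.1777, 0.0939]
eef_rot: [[-0.242, 0.97, 0.001], [0.97, 0.242, 0.0], [0.0, 0.001, -1.0]]
force: [0.5, -0.5, 0.9]
gripper_width: -0.003
finger_force: 0.0
t: 10.8
tcp_pos: [0.6406, 0.178, 0.093]
eef_rot: [[-0.243, 0.97, 0.0], [0.97, 0.243, 0.0], [0.0, 0.0, -1.0]]
force: [-0.1, -0.2, 0.4]
gripper_width: -0.003
finger_force: 0.0
```

```bash
python3 -m creep '[[0,0,0,0,0,0.001,255],[0,0,0,0,0,0.001,255],[0,0,0,0,0,0,255]]'
python3 -m creep '[[0,0,0,0,0,0.0005,255],[0,0,0,0,0,0,255]]'
python3 -m creep '[[0,0,0,0,0,0.0005,255],[0,0,0,0,0,0,255]]'
```

```text
t: 11.05
tcp_pos: [0.6404, 0.178, 0.0906]
eef_rot: [[-0.243, 0.97, -0.0], [0.97, 0.243, -0.0], [-0.0, -0.0, -1.0]]
force: [0.2, -0.0, 0.1]
gripper_width: 0.001
finger_force: 0.0
t: 11.22
tcp_pos: [0.6405, 0.178, 0.0903]
eef_rot: [[-0.243, 0.97, -0.0], [0.97, 0.243, -0.0], [0.0, -0.0, -1.0]]
force: [0.2, 0.5, 0.6]
gripper_width: -0.002
finger_force: 0.6
t: 11.38
tcp_pos: [0.6406, 0.1781, 0.0902]
eef_rot: [[-0.243, 0.97, 0.0], [0.97, 0.243, 0.0], [0.0, 0.0, -1.0]]
force: [-2.6, 0.9, 5.9]
gripper_width: -0.0
finger_force: 2.7
```

Contact, with 5.9 N pressing down. I'll hold briefly, then release.

```bash
python3 -m creep '[[0,0,0,0,0,0.0002,255],[0,0,0,0,0,0,255],[0,0,0,0,0,0,255],[0,0,0,0,0,0,255],[0,0,0,0,0,0,255],[0,0,0,0,0,0,255],[0,0,0,0,0,0,255]]'
python3 -m creep '[[0,0,0,0,0,-0.004,255],[0,0,0,0,0,-0.01,255],[0,0,0,0,0,-0.03,255],[0,0,0,0,0,-0.035,255],[0,0,0,0,0,-0.035,255],[0,0,0,0.02,0.03,0,255],[0,0,0,0.02,0.03,0,255],[0,0,0,0.02,0.03,0,255],[0,0,0,0,0,0,255],[0,0,0,0,0,0,255]]'
python3 -c "
from h import *
s=capture('scene');b=cv2.resize(s[205:325,240:370],None,fx=4.5,fy=4.5,interpolation=cv2.INTER_CUBIC)
cv2.imwrite('pics/c9.png',b[:,:,::-1])"
```

```text
t: 11.97
tcp_pos: [0.6406, 0.1781, 0.0901]
eef_rot: [[-0.243, 0.97, 0.0], [0.97, 0.243, 0.0], [0.0, 0.0, -1.0]]
force: [-2.0, 0.2, 8.5]
gripper_width: 0.004
finger_force: 4.2
t: 12.8
tcp_pos: [0.7136, 0.2597, 0.2032]
eef_rot: [[-0.245, 0.97, -0.0], [0.97, 0.245, -0.001], [-0.001, -0.0, -1.0]]
force: [0.2, -1.7, -0.3]
gripper_width: -0.006
finger_force: 0.0
```

View pics/c9.png

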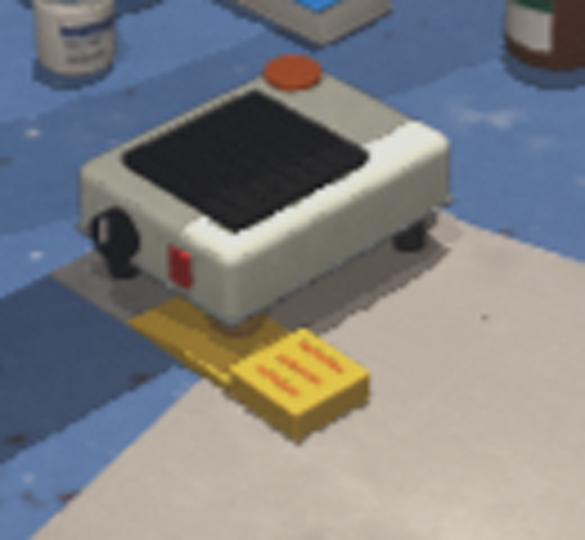

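The picture matches the one before the press: the vibrator is level, the stud (237,325) is on the step, and the arm is clear. Handing in.

```bash
python3 -c "
from plant import close_job
print(close_job())"
```

```text
the job is handed in; nothing more can be done
None
```

The job is handed in at about 13 s: the stud stands on the yellow shim's step, about 77 mm ahead of the shim's back edge; the vibrator looks level, did not rock under an 8.5 N press on the orange pad, and the arm is clear.

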